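Show the back of a wet-glazed vase to the phone in a hand mirror

TASK

Turn the knob of the photo lamp's dimmer so that its white pointer stands at the red mark. Then take the hand mirror out of the rack by its handle and hold it upright above the tape cross, the glass at the height of the red dot on the vase's back, turned so that the phone's lens sees the dot in the middle of the mirror; finish holding it still there, in the gripper alone. The glaze is wet, so do not touch the vase, do not bump the phone, and do not knock the other things out of place.

Things in the scene. Friction and masses are not known exactly. Their poses are not given: they have to be found in the camera images.
- dial (a joint): dimmer knob on an upright axis, in rad: 0 with the pointer at the first tick, growing clockwise seen from above to the stop at 4.71. The scale has eleven places 0.471 rad apart; the red mark is the eighth, at 3.30. The knob has light friction (0.04 N m) and stays where it is left.
- dial_grip (a point): on the knob's axis, 73 mm above the table, in the upper half of the knob's grip bar (46 mm long, 12 mm wide, from 52 to 80 mm above the table, over a round skirt of 52 mm diameter whose top is 52 mm above the table). Its axes are those of the black dimmer box (120 x 100 x 42 mm, fixed to the table). Seen from above, the bar and its white pointer line point 2.356 rad counter-clockwise of the point's x axis at joint value 0, that is, at 2.356 minus the joint value.
- mirror: hand mirror with a dark wooden back and paddle handle, 260 g, standing handle up in a slot of the rack. Origin: middle of the lower edge; z runs up the handle, x is the direction in which the glass looks, y runs along its width. Head 120 mm wide (y), 110 mm high, 12 mm thick; handle 28 mm wide (y), 14 mm thick (x), centred on x = 0, y = 0, from 110 to 199 mm above the origin.
- glass (a point): centre of the mirror's glass face, 6 mm ahead (x) and 55 mm above (z) the mirror's origin, same axes: x is the outward normal of the glass.
- rack: light wooden slotted rack fixed to the table, 110 (x) x 180 (y) x 38 mm high. Origin: centre of its underside. Two slots along y, 12 mm above the table at their floor, so 26 mm deep: the mirror stands in the one at x = +27.5 mm, the test tile in the one at x = -27.5 mm. Both slots are 16 mm wide.
- cross: cross of white tape, 70 mm across, flat on the table; origin at its centre. The mirror's glass is to be held above it.
- vase: white vase with blue bands, freshly glazed (do not touch), 222 mm high, 100 mm in diameter at the belly, standing on the table about 220 mm from the cross, its back with the red dot towards the cross. Origin: centre of its foot.
- dot (a point): centre of the red dot (28 mm in diameter) on the vase's back, 125 mm above the table, about 170 mm from the cross.
- lens (a point): the phone's lens, 135 mm above the table, about 340 mm from the cross, to the left of the vase seen from the cross and looking at the cross. The black phone (152 mm long, 74 mm high, upright, lens near one end) spans, from the point, 131 mm along -y to 21 mm along +y. The point's x axis points from the cross to the lens, z up.
- tripod: the phone's small black tripod with its clamp, fixed to the table; with the phone it is 160 mm high and reaches 78 mm behind the lens. The body's origin lies on the table about below the cross (not at the tripod itself), 340 mm along -x from the lens; do not bump it.
- tile: glaze test tile, 100 x 100 x 12 mm, standing on edge in the rack's other slot; origin in the middle of its lower edge. Leave alone.
- jar_blue: blue jar with white cap, 68 mm in diameter, 85 mm high; origin under it. Leave alone.
- jar_amber: amber jar with black cap, 60 mm in diameter, 75 mm high; origin under it. Leave alone.
- brush_pot: terracotta pot with brushes, 76 mm in diameter, 215 mm high over the brushes; origin under it. Leave alone.
- bowl: terracotta bowl, 120 mm in diameter, 55 mm high; origin under it. Leave alone.
There are look-alikes about, which are no part of the job. Several things have the shape of the mirror; the one meant has the colours described above.

How it is judged:
By the outcome, as a careful person would: the job done as asked, in the order asked, and still so for the second after the job is handed in, while the arm keeps its last pose, push and grip.
It also fails if it takes over 48 s, if anything falls off the work surface, if the arm or the gripper's body presses on something with over 40 N, if the wrist force passes 120 N, or if a joint passes its speed limit or range.

ROBOT

A 6-joint arm with a two-finger parallel gripper is mounted at the origin on the work surface. World frame = base frame: x ahead of the robot, y to its left, z up, the work surface at z = 0. Lengths are in m, angles in rad, forces in N, time in s.
With the tool pointing down it reaches from about 0.35 to 0.975 m from the base axis. Payload 4.9 kg.
Tool frame: the origin (TCP) lies on the mounting face of the last link; the fingertips stand 173 mm ahead of it and the grasp point (between the pads) lies 155 mm ahead of it; z points along the fingers, y is the direction in which the jaws open and shut (so a half turn about z gives the same grasp; the last joint's range is limited). The gripper opens to 85 mm and grips with 20 to 120 N. Pads are 22 mm wide; open, the fingers measure 114 mm over their backs; the gripper's body (76 mm by 85 mm) begins 54 mm behind the grasp point. The pads swing forward as they close: fully open they stand 13 mm farther back than shut.
Start: joints at [1.017, 0.053, 1.613, -0, 1.476, -0.119], TCP at [0.263, 0.567, 0.405] pointing down, gripper open.
Joint ranges: [-3.01, 3.01], [-1.01, 2.22], [0.06, 2.58], [-1.02, 4.17], [0.09, 2.62], [-3.14, 3.14]. Speed limits (rad/s): [2.57, 2.57, 3.14, 3.14, 3.14, 3.14].

INTERFACE

Orientations are given as a unit quaternion [w, x, y, z].
In Python, from plant import manip gives the robot as it stands.
- The arm moves only by the tool play_rows, never from a script. Its argument "increments" is a list of rows, each an object with "offset": the shift along the tool's x, y, z in mm, a list of three; "twist": the turn about the tool's z in rad; "grip": the opening, from 0 (shut) to 1 (fully open). In form: [{"offset": [dx, dy, dz], "twist": twist, "grip": grip}, ...]. A call has 1 to 5 rows; each row is the pose to reach, as a shift and turn from the pose commanded when the call began, along the tool's axes at that moment; what a row does not reach only later rows make up. A row lasts 1/12 s, in which the tool goes at most 41.7 mm and 7.16 degrees, less where a joint would pass 70% of its speed; a pose out of reach is approached as far as the arm can. A call with a gripper value outside its range is refused whole. The fingers move at their own pace and stop on an object; the grip force is fixed at half the most. Time passes only in rows, so rows that repeat a pose let the fingers close. It gives the time, the measured TCP pose, the force and the opening at its end, in the units of the state.
- manip.state(): the state, without advancing time (a new reading comes with each control period).
- manip.grab_frame(name): name is "scene" or "top" or "wrist"; returns the picture (420x560x3 uint8, blue, green, red); there is no depth.
- manip.get_calibration(name): a dict with "fx", "fy", "cx", "cy" (pixels), "T" (4x4, takes a point from camera to world coordinates). Camera axes: x right, y down, z forward; pixel columns grow to the right and rows downward; lengths in m; the calibration is good to about 2 mm. The wrist camera is an equidistant fisheye: a pixel r from the principal point sees the ray r / f radians off the axis. A picture is of the moment at which its call begins: read the wrist's pose just before it. get_calibration takes no time and is no camera call; for the wrist camera it gives the pose at the moment of the call.
- manip.job_done(): hands the job in, once; it reports no verdict.
Trained networks look in the newest picture that a camera, given by its name, has taken for a name from the list of things; names that differ only in an ending like _2 or _b are one class to them, and where a whole thing is asked for, a point or a joint stands for the part that bears it (a point fixed in the world has none). Each returns a list of dicts, best first, with "p" (0 to 1); they miss things now and then, are a little off and sometimes report something else, mostly with a low value. They report only what shows in the picture. A call takes as long as a camera call. They do not tell look-alikes from the thing itself.
- manip.boxes_of(query, camera): "xyz" ([x, y, z] in m, in the coordinates of the camera as it stood for that picture, good to about 4 mm: the middle of the surface that is visible of it).
- manip.tip_of(query, camera): "xyz" ([x, y, z] in m, in the coordinates of the camera as it stood for that picture, good to about 4 mm: a listed point, or the origin of a listed thing).
The state is a dict: "time": time; "joint_pos": joint angles; "joint_vel": joint speeds; "joint_efforts": joint torques, N m; "tool_pos": TCP position; "tool_rot": TCP orientation; "contact_force": force on the tool from outside, world axes, zero at the start; "ft_torque": the same for the moment, N m; "gripper_width": opening from 0.0 (shut) to 1.0 (fully open).
Only numpy, scipy, OpenCV 4.12 (cv2) and the standard library are available. Lean on these libraries where they do the work, as an engineer would, in place of code of your own. Each camera call takes 0.05 s, during which the arm holds its last target. There are 200 camera calls.

## Working session

There is one attempt and no reset: what is moved stays moved. The work goes in short steps, Python scripts to look and compute and a tool call to move; the robot and the scene stay as the last step left them, time stands still between calls to the robot, and variables do not carry over. Pictures are saved under pics/ and viewed, about 8 in all and at most 12, crops included, and the job is handed in when it is done.

Besides the shell and the picture viewer there is one more tool, called after "Request:" as name(argument=value, ...) on one line, values as JSON. play_rows: Moves the arm, as the interface text tells. Its arguments: {"type":"object","properties":{"increments":{"type":"array"}},"required":["increments"]}

```bash
mkdir -p pics; ls
cat > h.py <<'E'
import numpy as np, cv2
from scipy.spatial.transform import Rotation as R
from plant import manip
def w(cam,p):
    T=np.array(manip.get_calibration(cam)["T"]); return (T@np.r_[p,1])[:3]
def rot(q): return R.from_quat(np.r_[q[1:],q[0]])
E
python3 - <<'E'
from h import *
ims=[]
for c in ("scene","top"):
    im=manip.grab_frame(c); cv2.imwrite(f"pics/{c}0.png",im)
    k=manip.get_calibration(c); print(c,k["fx"],np.round(np.array(k["T"]),3).tolist())
    for n in ("dial_grip","mirror","glass","rack","cross","vase","dot","lens","tile"):
        print(n,[(np.round(w(c,d["xyz"]),3).tolist(),round(d["p"],2)) for d in manip.tip_of(n,c)[:4]])
s=manip.state();print(s)
E
```

```text
pics
scene 517.4343044260446 [[-0.459, 0.639, -0.618, 1.587], [0.888, 0.329, -0.32, 0.567], [-0.001, -0.696, -0.718, 1.374], [0.0, 0.0, 0.0, 1.0]]
dial_grip [([0.415, 0.274, 0.07], 0.68)]
mirror [([0.622, -0.283, 0.002], 0.92), ([0.472, -0.357, 0.012], 0.79), ([0.269, -0.339, -0.001], 0.62)]
glass [([0.265, -0.343, 0.052], 0.93), ([0.479, -0.362, 0.066], 0.85), ([0.621, -0.29, 0.056], 0.73)]
rack [([0.448, -0.353, -0.004], 0.81)]
cross [([0.467, -0.025, -0.004], 0.46)]
vase [([0.681, 0.011, -0.003], 0.67), ([0.645, -0.418, -0.001], 0.25)]
dot [([0.631, 0.014, 0.128], 0.59)]
lens [([0.694, 0.23, 0.134], 0.92)]
tile [([0.417, -0.345, 0.011], 0.63)]
top 422.0937683784954 [[0.017, -0.994, 0.104, 0.38], [-1.0, -0.017, 0.004, -0.019], [-0.002, -0.104, -0.995, 1.239], [0.0, 0.0, 0.0, 1.0]]
dial_grip [([0.422, 0.277, 0.072], 0.9)]
mirror [([0.472, -0.356, 0.007], 0.74), ([0.627, -0.283, -0.0], 0.57), ([0.272, -0.345, -0.002], 0.55), ([0.425, 0.281, 0.073], 0.34)]
glass [([0.484, -0.354, 0.065], 0.93), ([0.265, -0.343, 0.057], 0.79), ([0.623, -0.288, 0.051], 0.61)]
rack [([0.447, -0.349, -0.0
[... 278 characters left out ...]
'joint_pos': array([ 1.01702383e+00,  5.26335195e-02,  1.61287712e+00, -3.99477587e-05,
        1.47602702e+00, -1.18984585e-01]), 'joint_vel': array([-1.97334334e-04, -4.67529318e-04,  5.69828733e-05,  2.08890037e-03,
        1.13016998e-03,  1.02172743e-03]), 'joint_efforts': array([ 2.13607367e-03, -3.93705618e+01, -3.70466888e+01,  1.59626961e-04,
        4.43891922e-04,  2.27120859e-05]), 'tool_pos': array([0.26324226, 0.56682981, 0.40475851]), 'tool_rot': array([2.78444679e-05, 2.15683807e-01, 9.76463258e-01, 1.93887344e-05]), 'contact_force': array([-0.2872055 ,  0.13502722,  0.10517006]), 'ft_torque': array([-0.01888108,  0.00633061, -0.0023775 ]), 'gripper_width': 1.000490459435239}
```

View pics/top0.png

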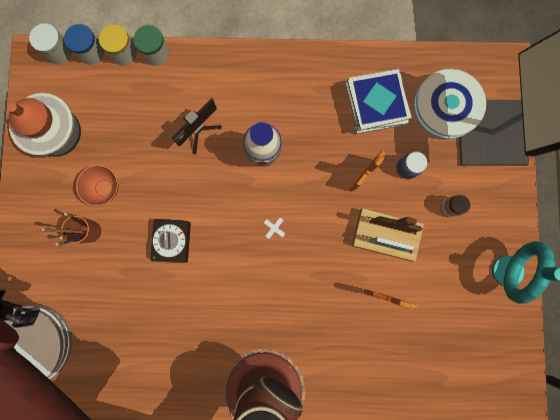

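View pics/scene0.png

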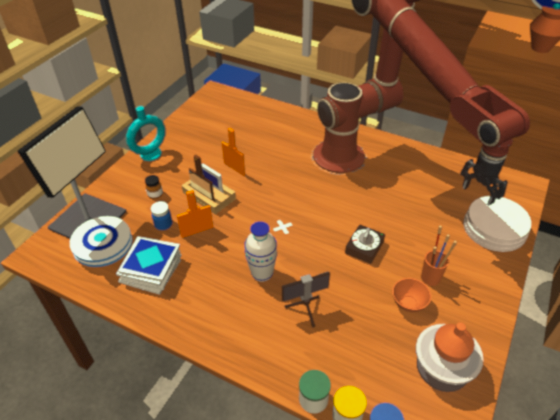

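The dark mirror sits in the rack at about (400,225) in the top view. The two orange ones at (368,170) and (375,295) are look-alikes. The dial is at (169,240), the cross at (274,228), the vase at (262,143) and the phone at (195,122). Next I enlarge the dial and rack.

Run:
```python
from h import *
t=cv2.imread("pics/top0.png");s=cv2.imread("pics/scene0.png")
f=lambda im,x,y,a,b:cv2.resize(im[y:y+b,x:x+a],(400,300),interpolation=cv2.INTER_CUBIC)
A=np.hstack([f(t,135,208,68,51),f(t,345,195,88,66)])
B=np.hstack([f(s,335,215,64,48),f(s,160,140,88,66)])
cv2.imwrite("pics/crop0.png",np.vstack([A,B]))
k=manip.get_calibration("wrist");print(k)
print(manip.state()["time"])
```

```text
{'fx': 325.19226210127806, 'fy': 325.19226210127806, 'cx': 280.2794182003425, 'cy': 216.44971314529357, 'T': array([[ 4.21279895e-01,  8.68176576e-01,  2.62283593e-01,
         1.96830184e-01],
       [ 9.06930628e-01, -4.03184434e-01, -1.22143967e-01,
         5.97509311e-01],
       [-2.93869545e-04,  2.89329821e-01, -9.57229423e-01,
         3.72469812e-01],
       [ 0.00000000e+00,  0.00000000e+00,  0.00000000e+00,
         1.00000000e+00]])}
1.0
```

View pics/crop0.png

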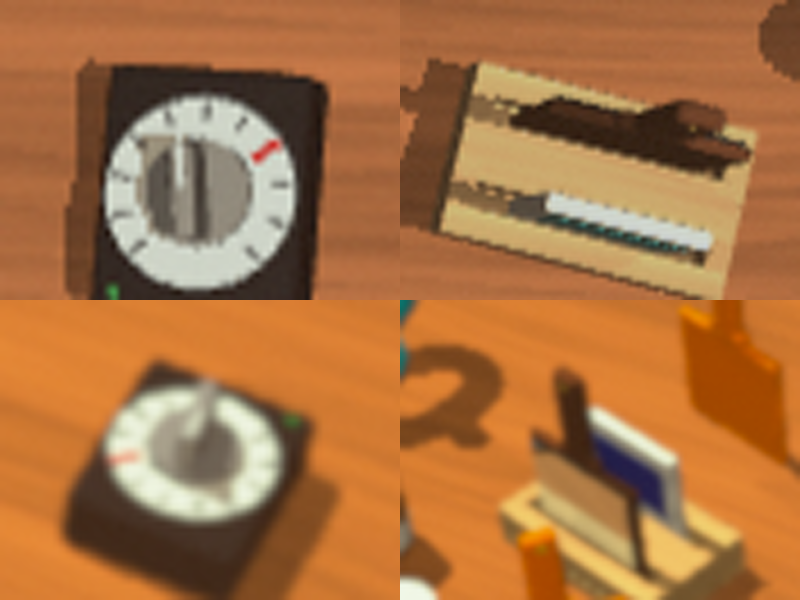

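The pointer stands near the 6th place, the red mark is clockwise of it, and the mirror's glass faces +x, away from the robot. I'm moving over the dial to measure from close by.

Request:
play_rows(increments=[{"offset": [-131,-99,20],"twist": -0.2,"grip": 1},{"offset": [-131,-99,20],"twist": -0.2,"grip": 1},{"offset": [-131,-99,20],"twist": -0.2,"grip": 1},{"offset": [-131,-99,20],"twist": -0.2,"grip": 1},{"offset": [-131,-99,20],"twist": -0.2,"grip": 1}])

```text
time: 1.42
tool_pos: [0.3425, 0.4174, 0.3833]
tool_rot: [0.0, 0.12, 0.993, -0.002]
contact_force: [-0.3, -0.1, 0.0]
gripper_width: 1.0
```

```bash
cat >> h.py <<'E'
def mv(target,yaw=None,z=None):
    """tool offset mm to world TCP target; twist to bring tool x axis to world yaw (mod pi)"""
    s=manip.state(); r=rot(s["tool_rot"]); o=r.inv().apply(np.array(target)-s["tool_pos"])*1000
    x=r.as_matrix()[:,0]; a=np.arctan2(x[1],x[0])
    tw=None if yaw is None else (a-yaw+np.pi/2)%np.pi-np.pi/2
    print("t",round(s["time"],2),"tcp",s["tool_pos"].round(4),"q",s["tool_rot"].round(4),"yaw",round(a,3),"off",o.round(1),"tw",tw,"F",s["contact_force"].round(1),"w",round(s["gripper_width"],3),"j",s["joint_pos"].round(2))
E
python3 -c "
from h import *
mv([.418,.2755,.33],0.05)"
```

```text
t 1.42 tcp [0.3425 0.4174 0.3833] q [ 2.000e-04  1.200e-01  9.928e-01 -1.900e-03] yaw 2.901 off [-107.1 -119.7   53.8] tw -0.29049076018449504 F [-0.3 -0.1  0. ] w 1.0 j [ 0.75 -0.14  1.83 -0.    1.45 -0.58]
```

Request:
play_rows(increments=[{"offset": [-105,-117,52],"twist": -0.29,"grip": 1},{"offset": [-105,-117,52],"twist": -0.29,"grip": 1},{"offset": [-105,-117,52],"twist": -0.29,"grip": 1},{"offset": [-105,-117,52],"twist": -0.29,"grip": 1},{"offset": [-105,-117,52],"twist": -0.29,"grip": 1}])

```text
time: 1.83
tool_pos: [0.4165, 0.2797, 0.3302]
tool_rot: [-0.001, -0.025, 1.0, -0.002]
contact_force: [-0.1, 0.4, -1.3]
gripper_width: 1.0
```

Run:
```python
from h import *
mv([.418,.2755,.33],0.05)
for i in range(2):
    im=manip.grab_frame("wrist")
    print([(w("wrist",d["xyz"]).round(4),round(d["p"],2)) for d in manip.tip_of("dial_grip","wrist")[:2]])
mv([.418,.2755,.33],0.05)
k=manip.get_calibration("wrist");T=np.array(k["T"])
# rectify: top-down view of plane z=.052, 160mm square, up=+x, left=+y
n=600;S=.15/n
v,u=np.mgrid[:n,:n]
def ortho(z,c=(.418,.2755)):
    P=np.stack([c[0]-(v-n/2)*S,c[1]-(u-n/2)*S,np.full(u.shape,z)],-1)
    q=(P-T[:3,3])@T[:3,:3]
    th=np.arctan2(np.hypot(q[...,0],q[...,1]),q[...,2]);ph=np.arctan2(q[...,1],q[...,0])
    return cv2.remap(im,(k["cx"]+k["fx"]*th*np.cos(ph)).astype(np.float32),(k["cy"]+k["fx"]*th*np.sin(ph)).astype(np.float32),cv2.INTER_CUBIC)
cv2.imwrite("pics/o1.png",cv2.resize(np.hstack([ortho(.044),ortho(.080)]),(800,400)))
cv2.imwrite("pics/w1.png",im)
```

```text
t 1.83 tcp [0.4165 0.2797 0.3302] q [-0.0013 -0.0251  0.9997 -0.0018] yaw -3.091 off [-1.3 -4.2  0.2] tw 0.0002435264270341797 F [-0.1  0.4 -1.3] w 1.0 j [ 0.44 -0.19  1.97 -0.    1.36 -1.18]
[(array([0.4201, 0.2737, 0.0733]), 0.88)]
[(array([0.4211, 0.2725, 0.0747]), 0.87)]
t 2.03 tcp [0.4152 0.2843 0.3333] q [ 3.000e-04 -2.760e-02  9.996e-01  5.000e-04] yaw -3.086 off [-2.3 -8.9  3.3] tw 0.005206634655737563 F [-0.1  0.6  0.5] w 1.001 j [ 0.45 -0.19  1.96  0.    1.37 -1.17]
```

View pics/o1.png

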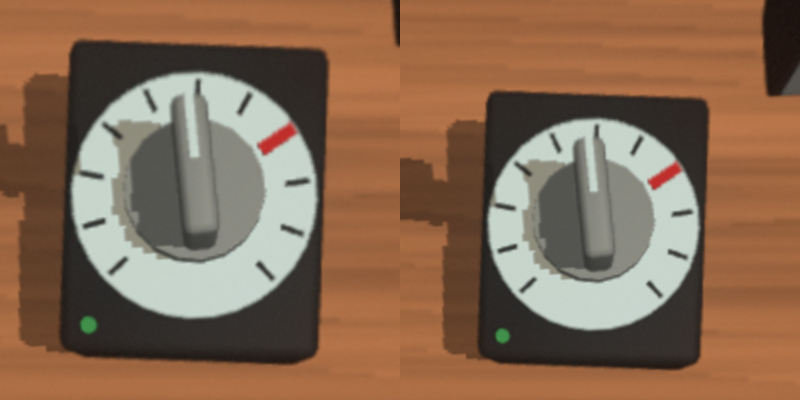

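The left ortho (plane z=44 mm) shows the dial disc centred near (195,195). The bar lies 0.097 rad CCW of +x, the box is yawed -0.036, and the red mark at (278,139) is at -0.98. I'll re-measure the centre with the arm settled.

```bash
cat >> h.py <<'E'
def ortho(im,z,c,k=None,n=600,L=.15):
    k=k or manip.get_calibration("wrist");T=np.array(k["T"]);S=L/n
    v,u=np.mgrid[:n,:n]
    P=np.stack([c[0]-(v-n/2)*S,c[1]-(u-n/2)*S,np.full(u.shape,z)],-1)
    q=(P-T[:3,3])@T[:3,:3]
    th=np.arctan2(np.hypot(q[...,0],q[...,1]),q[...,2]);ph=np.arctan2(q[...,1],q[...,0])
    return cv2.remap(im,(k["cx"]+k["fx"]*th*np.cos(ph)).astype(np.float32),(k["cy"]+k["fx"]*th*np.sin(ph)).astype(np.float32),cv2.INTER_CUBIC)
E
python3 - <<'E'
from h import *
im=manip.grab_frame("wrist");c=(.418,.2755)
print([(w("wrist",d["xyz"]).round(4),round(d["p"],2)) for d in manip.tip_of("dial_grip","wrist")[:1]])
o=ortho(im,.043,c)
m=((o.min(2)>150)).astype(np.uint8)
cs=max(cv2.findContours(m,0,2)[0],key=cv2.contourArea)
h=cv2.convexHull(cs);(x,y),ax,an=cv2.fitEllipse(h);print("disc",x,y,ax, c[0]-(y-300)*.00025,c[1]-(x-300)*.00025)
mv([c[0]-(y-300)*.00025,c[1]-(x-300)*.00025,.228],.097)
E
```

```text
[(array([0.4187, 0.2697, 0.0718]), 0.86)]
disc 297.3694763183594 293.3725280761719 (365.73980712890625, 366.0372619628906) 0.419656867980957 0.2761576309204102
t 2.13 tcp [0.415  0.2849 0.3337] q [ 6.000e-04 -2.850e-02  9.996e-01  5.000e-04] yaw -3.085 off [ -4.1  -9.1 105.7] tw -0.039985565491104325 F [-0.8 -0.4 -0.5] w 0.998 j [ 0.45 -0.19  1.96  0.    1.37 -1.17]
```

Request:
play_rows(increments=[{"offset": [-4,-10,30],"twist": -0.04,"grip": 0.6},{"offset": [-4,-10,65],"twist": -0.04,"grip": 0.5},{"offset": [-4,-10,90],"twist": -0.04,"grip": 0.45},{"offset": [-4,-10,90],"twist": -0.04,"grip": 0.4},{"offset": [-4,-10,90],"twist": -0.04,"grip": 0.4}])

```text
time: 2.55
tool_pos: [0.419, 0.2747, 0.242]
tool_rot: [-0.001, -0.048, 0.999, -0.0]
contact_force: [-0.5, -0.9, 0.0]
gripper_width: 0.401
```

```bash
python3 -c "
from h import *
mv([.4195,.275,.229],.097)"
```

```text
t 2.55 tcp [0.419  0.2747 0.242 ] q [-1.300e-03 -4.850e-02  9.988e-01 -4.000e-04] yaw -3.045 off [-0.6  0.3 13. ] tw 3.5596583709107676e-05 F [-0.5 -0.9  0. ] w 0.401 j [ 0.43 -0.08  2.03  0.    1.19 -1.24]
```

Request:
play_rows(increments=[{"offset": [0,0,13],"twist": 0,"grip": 0.4},{"offset": [0,0,14],"twist": 0,"grip": 0.1},{"offset": [0,0,14],"twist": 0,"grip": 0},{"offset": [0,0,14],"twist": 0,"grip": 0},{"offset": [0,0,14],"twist": 0,"grip": 0}])

```text
time: 2.97
tool_pos: [0.42, 0.2751, 0.2306]
tool_rot: [0.001, -0.048, 0.999, 0.002]
contact_force: [-0.6, 5.1, -2.5]
gripper_width: 0.123
```

```bash
python3 -c "
from h import *
mv([.4195,.275,.229],-.98)"
```

```text
t 2.97 tcp [0.42   0.2751 0.2306] q [ 0.001  -0.0477  0.9989  0.0019] yaw -3.046 off [ 0.5 -0.1  1.6] tw 1.0754911709980002 F [-0.6  5.1 -2.5] w 0.123 j [ 0.43 -0.06  2.04  0.    1.17 -1.24]
```

Request:
play_rows(increments=[{"offset": [0,0,0],"twist": 1.076,"grip": 0},{"offset": [0,0,0],"twist": 1.076,"grip": 0},{"offset": [0,0,0],"twist": 1.076,"grip": 0},{"offset": [0,0,0],"twist": 1.076,"grip": 0},{"offset": [0,0,0],"twist": 1.076,"grip": 0}])

```text
time: 3.38
tool_pos: [0.4199, 0.2749, 0.2306]
tool_rot: [0.0, 0.264, 0.964, 0.001]
contact_force: [-2.4, 3.7, -1.0]
gripper_width: 0.13
```

```bash
python3 -c "
from h import *
mv([.4195,.275,.229],-.98)"
```

```text
t 3.38 tcp [0.4199 0.2749 0.2306] q [2.000e-04 2.645e-01 9.644e-01 1.400e-03] yaw 2.606 off [ 0.4 -0.1  1.6] tw 0.44466081496440246 F [-2.4  3.7 -1. ] w 0.13 j [ 0.43 -0.06  2.04  0.    1.17 -0.61]
```

Request:
play_rows(increments=[{"offset": [0,0,0],"twist": 0.45,"grip": 0},{"offset": [0,0,0],"twist": 0.45,"grip": 0},{"offset": [0,0,0],"twist": 0.45,"grip": 0},{"offset": [0,0,0],"twist": 0.45,"grip": 0},{"offset": [0,0,0],"twist": 0.45,"grip": 0}])

```text
time: 3.8
tool_pos: [0.4198, 0.2747, 0.2306]
tool_rot: [-0.0, 0.471, 0.882, 0.001]
contact_force: [-3.6, 2.1, 2.8]
gripper_width: 0.122
```

Request:
play_rows(increments=[{"offset": [0,0,0],"twist": 0,"grip": 0},{"offset": [0,0,0],"twist": 0,"grip": 0.4},{"offset": [0,0,0],"twist": 0,"grip": 0.4},{"offset": [0,0,-20],"twist": 0,"grip": 0.4},{"offset": [0,0,-60],"twist": 0,"grip": 0.6}])

```text
time: 4.22
tool_pos: [0.4181, 0.2728, 0.2843]
tool_rot: [-0.003, 0.47, 0.883, -0.004]
contact_force: [0.7, -0.8, -0.7]
gripper_width: 0.526
```

Request:
play_rows(increments=[{"offset": [0,0,-40],"twist": 0,"grip": 1},{"offset": [0,0,-60],"twist": 0,"grip": 1},{"offset": [0,0,-60],"twist": 0,"grip": 1}])

```text
time: 4.47
tool_pos: [0.4216, 0.2745, 0.3563]
tool_rot: [0.004, 0.47, 0.883, 0.005]
contact_force: [0.7, 0.4, 0.3]
gripper_width: 0.936
```

Run:
```python
from h import *
manip.grab_frame("wrist");im=manip.grab_frame("wrist");c=(.4195,.2755)
cv2.imwrite("pics/o2.png",cv2.resize(np.hstack([ortho(im,.044,c),ortho(im,.080,c)]),(800,400)))
mv([.36,0,.42],-.22+np.pi/2)
```

```text
t 4.57 tcp [0.4202 0.2739 0.3503] q [0.0013 0.4703 0.8825 0.0012] yaw 2.162 off [-193.8 -202.5  -70.2] tw 0.8115750704792966 F [-0.7  0.6  0.2] w 0.997 j [ 0.43 -0.21  1.95 -0.    1.4  -0.16]
```

View pics/o2.png

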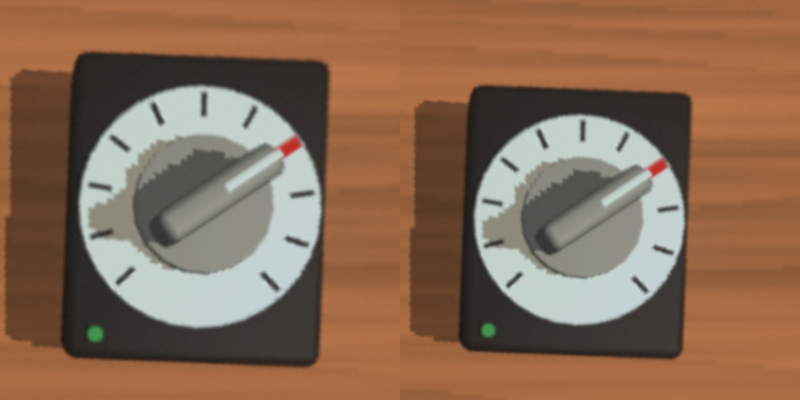

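The pointer meets the red mark, reading about 0.974 against 0.98. Next is the mirror.

Request:
play_rows(increments=[{"offset": [-523,-297,-90],"twist": 0.81,"grip": 1},{"offset": [-523,-297,-90],"twist": 0.81,"grip": 1},{"offset": [-523,-297,-90],"twist": 0.81,"grip": 1},{"offset": [-523,-297,-90],"twist": 0.81,"grip": 1},{"offset": [-523,-297,-90],"twist": 0.81,"grip": 1}])

```text
time: 4.98
tool_pos: [0.4344, 0.0667, 0.3775]
tool_rot: [-0.001, 0.721, 0.693, -0.001]
contact_force: [0.6, 0.2, 0.1]
gripper_width: 0.999
```

```bash
python3 -c "
from h import *
mv([.465,-.33,.44],-.22+np.pi/2)"
```

```text
t 4.98 tcp [0.4344 0.0667 0.3775] q [-0.001   0.7207  0.6932 -0.0013] yaw 1.532 off [-395.2   45.8  -62.4] tw 0.18115238291652402 F [0.6 0.2 0.1] w 0.999 j [-0.02 -0.4   2.06 -0.    1.49  0.02]
```

Request:
play_rows(increments=[{"offset": [-395,45,-62],"twist": 0.18,"grip": 1},{"offset": [-395,45,-62],"twist": 0.18,"grip": 1},{"offset": [-395,45,-62],"twist": 0.18,"grip": 1},{"offset": [-395,45,-62],"twist": 0.18,"grip": 1},{"offset": [-395,45,-62],"twist": 0.18,"grip": 1}])

```text
time: 5.4
tool_pos: [0.4508, -0.1389, 0.4096]
tool_rot: [-0.001, 0.779, 0.628, -0.001]
contact_force: [0.8, 0.4, -0.0]
gripper_width: 0.998
```

```bash
python3 -c "
from h import *
mv([.465,-.33,.44],-.22+np.pi/2)"
```

```text
t 5.4 tcp [ 0.4508 -0.1389  0.4096] q [-0.0013  0.7786  0.6276 -0.0008] yaw 1.357 off [-183.7   54.4  -30.6] tw 0.006015168028116857 F [ 0.8  0.4 -0. ] w 0.998 j [-0.46 -0.33  1.95 -0.    1.52 -0.24]
```

Request:
play_rows(increments=[{"offset": [-180,53,-30],"twist": 0,"grip": 1},{"offset": [-180,53,-30],"twist": 0,"grip": 1},{"offset": [-180,53,-30],"twist": 0,"grip": 1},{"offset": [-180,53,-30],"twist": 0,"grip": 1},{"offset": [-180,53,-30],"twist": 0,"grip": 1}])

```text
time: 5.82
tool_pos: [0.4644, -0.3277, 0.4396]
tool_rot: [-0.001, 0.779, 0.627, -0.001]
contact_force: [-0.6, -0.5, -0.4]
gripper_width: 1.0
```

Run:
```python
from h import *
manip.grab_frame("wrist");manip.grab_frame("wrist")
im=manip.grab_frame("wrist");c=(.46,-.35)
for n in ("mirror","glass","rack","tile"):
    print(n,[(w("wrist",d["xyz"]).round(4),round(d["p"],2)) for d in manip.tip_of(n,"wrist")[:3]])
cv2.imwrite("pics/o3.png",cv2.resize(np.hstack([ortho(im,.038,c,L=.24),ortho(im,.211,c,L=.24)]),(800,400)))
cv2.imwrite("pics/w3.png",im)
mv([.472,-.357,.332],-.22+np.pi/2)
```

```text
mirror [(array([ 0.625 , -0.2784, -0.0019]), 0.94), (array([ 0.475 , -0.3529,  0.0154]), 0.83), (array([ 0.2753, -0.3371, -0.0018]), 0.71)]
glass [(array([ 0.2609, -0.339 ,  0.0561]), 0.91), (array([ 0.4835, -0.3555,  0.0631]), 0.84), (array([ 0.6219, -0.2832,  0.0497]), 0.7)]
rack [(array([ 0.4487, -0.3448, -0.003 ]), 0.91)]
tile [(array([ 0.4217, -0.3421,  0.0144]), 0.77)]
t 6.17 tcp [ 0.4651 -0.3228  0.4404] q [-1.000e-03  7.781e-01  6.281e-01 -1.000e-04] yaw 1.358 off [-32.1  14.2 108.3] tw 0.007407602061350493 F [ 0.3 -0.  -0.5] w 1.0 j [-0.74 -0.11  1.71  0.    1.54 -0.53]
```

View pics/o3.png

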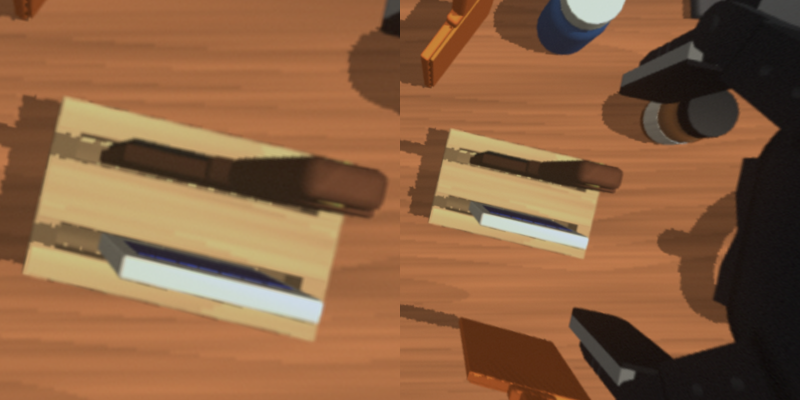

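The rack yaw is -0.23. The mirror handle's top is at about (201,174) in the right half, which is world (0.4755,-0.351), matching the slot and the network. I descend to the handle.

Request:
play_rows(increments=[{"offset": [-25,16,0],"twist": 0.017,"grip": 1},{"offset": [-25,16,35],"twist": 0.017,"grip": 1},{"offset": [-25,16,70],"twist": 0.017,"grip": 0.8},{"offset": [-25,16,108],"twist": 0.017,"grip": 0.6},{"offset": [-25,16,108],"twist": 0.017,"grip": 0.6}])

```text
time: 6.58
tool_pos: [0.4735, -0.3486, 0.3241]
tool_rot: [-0.008, 0.783, 0.622, -0.001]
contact_force: [-1.4, 0.5, -2.7]
gripper_width: 0.61
```

Run:
```python
from h import *
manip.grab_frame("wrist");manip.grab_frame("wrist");im=manip.grab_frame("wrist")
mv([.4755,-.351,.332],-.23+np.pi/2)
cv2.imwrite("pics/w4.png",im)
```

```text
t 6.73 tcp [ 0.4758 -0.3512  0.3351] q [6.000e-04 7.835e-01 6.214e-01 1.000e-04] yaw 1.341 off [ 0.1 -0.4  3.1] tw 0.00018371781475945426 F [0.8 0.2 0.2] w 0.6 j [-0.76  0.03  1.76 -0.    1.36 -0.53]
```

View pics/w4.png

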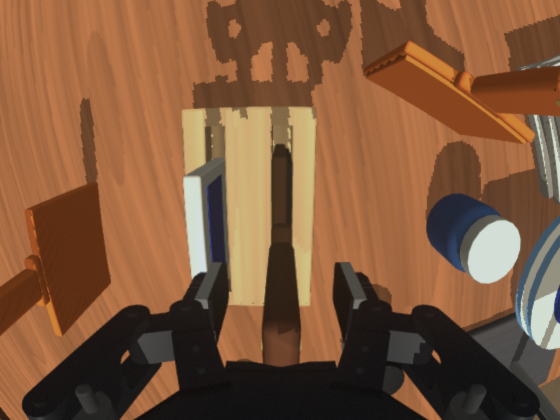

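The handle lies centred between the open fingers, at about (283,290). I close on it.

Request:
play_rows(increments=[{"offset": [0,0,2],"twist": 0,"grip": 0.2},{"offset": [0,0,2],"twist": 0,"grip": 0},{"offset": [0,0,2],"twist": 0,"grip": 0},{"offset": [0,0,2],"twist": 0,"grip": 0},{"offset": [0,0,2],"twist": 0,"grip": 0}])

```text
time: 7.15
tool_pos: [0.4758, -0.3522, 0.3343]
tool_rot: [0.002, 0.784, 0.621, 0.0]
contact_force: [-0.7, 1.2, 6.2]
gripper_width: 0.153
```

Request:
play_rows(increments=[{"offset": [0,0,-5],"twist": 0,"grip": 0},{"offset": [0,0,-20],"twist": 0,"grip": 0},{"offset": [0,0,-40],"twist": 0,"grip": 0},{"offset": [0,0,-65],"twist": 0,"grip": 0},{"offset": [0,0,-90],"twist": 0,"grip": 0}])

```text
time: 7.57
tool_pos: [0.4751, -0.3515, 0.4214]
tool_rot: [-0.001, 0.784, 0.621, -0.0]
contact_force: [-0.7, -0.8, -1.9]
gripper_width: 0.156
```

Run:
```python
from h import *
mv([.465,-.023,.42],.528+np.pi/2)
im=manip.grab_frame("wrist")
cv2.imwrite("pics/w5.png",im)
mv([.465,-.023,.42],.528+np.pi/2)
for c in ("scene","top"):
    manip.grab_frame(c)
    for n in ("cross","dot","lens","vase"):
        print(c,n,[(w(c,d["xyz"]).round(4),round(d["p"],2)) for d in manip.tip_of(n,c)[:2]])
```

```text
t 7.57 tcp [ 0.4751 -0.3515  0.4214] q [-1.300e-03  7.839e-01  6.209e-01 -1.000e-04] yaw 1.34 off [317.5 -85.1   2. ] tw -0.7590782270302234 F [-0.7 -0.8 -1.9] w 0.156 j [-0.76 -0.04  1.67  0.    1.51 -0.53]
t 7.62 tcp [ 0.4759 -0.3522  0.4287] q [4.000e-03 7.839e-01 6.209e-01 6.000e-04] yaw 1.34 off [318.  -86.    6.8] tw -0.7590504425248508 F [ 0.8 -0.3  3.6] w 0.158 j [-0.76 -0.04  1.67  0.    1.51 -0.53]
scene cross [(array([ 0.4657, -0.0263, -0.003 ]), 0.48)]
scene dot [(array([0.6291, 0.0121, 0.1272]), 0.84)]
scene lens [(array([0.6934, 0.2281, 0.1347]), 0.75)]
scene vase [(array([ 6.812e-01,  1.000e-02, -2.000e-04]), 0.62)]
top cross [(array([ 0.4623, -0.0219, -0.0014]), 0.58), (array([0.571 , 0.4902, 0.0012]), 0.21)]
top dot [(array([0.6302, 0.0146, 0.1238]), 0.7)]
top lens [(array([0.6938, 0.2307, 0.1341]), 0.78)]
top vase [(array([ 0.6826,  0.0116, -0.0032]), 0.75), (array([ 0.571 ,  0.4866, -0.0012]), 0.64)]
```

Run:
```python
from h import *
for c,(u,v) in (("top",(274,228)),("scene",(283,228))):
    im=cv2.imread(f"pics/{c}0.png")[v-16:v+17,u-16:u+17].astype(float)
    m=im.min(2)>140; cc=cv2.connectedComponentsWithStats(m.astype(np.uint8))
    i=1+np.argmin(np.hypot(*(cc[3][1:]-16).T)); px=cc[3][i]+[u-16,v-16]
    k=manip.get_calibration(c);T=np.array(k["T"]);d=T[:3,:3]@[(px[0]-k["cx"])/k["fx"],(px[1]-k["cy"])/k["fy"],1]
    print(c,px,cc[2][i],(T[:3,3]-d*T[2,3]/d[2]).round(4))
C=np.array([.4645,-.0235]);D=np.array([.6305,.0133]);L=np.array([.693,.2295])
a=[np.arctan2(*(p-C)[::-1]) for p in(D,L)];print(a,np.mean(a),np.linalg.norm(D-C),np.linalg.norm(L-C))
```

```text
top [274.04455446 227.84158416] [  6   6  21  21 202] [ 0.463  -0.0218  0.    ]
scene [282.35833333 226.45833333] [  6   8  19  14 120] [ 0.4624 -0.0235  0.    ]
[np.float64(0.2181586116492999), np.float64(0.8362369773496239)] 0.5271977944994619 0.17003011497967052 0.340912378772024
```

Request:
play_rows(increments=[{"offset": [20,0,-10],"twist": 0,"grip": 0},{"offset": [50,0,-20],"twist": 0,"grip": 0},{"offset": [80,-10,-25],"twist": 0,"grip": 0},{"offset": [110,-20,-25],"twist": 0,"grip": 0},{"offset": [140,-35,-25],"twist": 0,"grip": 0}])

```text
time: 8.53
tool_pos: [0.4735, -0.2063, 0.4468]
tool_rot: [0.0, 0.784, 0.621, 0.0]
contact_force: [0.3, -0.5, -1.8]
gripper_width: 0.15
```

Request:
play_rows(increments=[{"offset": [30,-10,0],"twist": -0.1,"grip": 0},{"offset": [60,-20,0],"twist": -0.2,"grip": 0},{"offset": [90,-32,10],"twist": -0.3,"grip": 0},{"offset": [120,-42,15],"twist": -0.4,"grip": 0},{"offset": [145,-50,20],"twist": -0.5,"grip": 0}])

```text
time: 8.95
tool_pos: [0.4572, -0.053, 0.4259]
tool_rot: [-0.0, 0.604, 0.797, 0.0]
contact_force: [0.7, -0.6, -1.7]
gripper_width: 0.154
```

Run:
```python
from h import *
mv([.4578,-.0258,.393],.523+np.pi/2)
```

```text
t 8.95 tcp [ 0.4572 -0.053   0.4259] q [-3.000e-04  6.037e-01  7.972e-01  1.000e-04] yaw 1.845 off [26.   8.  32.9] tw -0.24858723800110205 F [ 0.7 -0.6 -1.7] w 0.154 j [-0.28 -0.37  1.95  0.    1.56 -0.55]
```

Request:
play_rows(increments=[{"offset": [13,4,10],"twist": -0.1,"grip": 0},{"offset": [23,7,20],"twist": -0.19,"grip": 0},{"offset": [26,8,30],"twist": -0.248,"grip": 0},{"offset": [26,8,33],"twist": -0.248,"grip": 0},{"offset": [26,8,33],"twist": -0.248,"grip": 0}])

```text
time: 9.37
tool_pos: [0.4584, -0.0275, 0.3923]
tool_rot: [-0.001, 0.503, 0.864, -0.0]
contact_force: [0.3, 0.6, -2.3]
gripper_width: 0.153
```

Run:
```python
from h import *
for c in ("scene","top","wrist"):
    for i in range(2):
        im=manip.grab_frame(c)
        for n in ("glass","mirror","dot","lens","cross"):
            print(c,n,[(w(c,d["xyz"]).round(4),round(d["p"],2)) for d in manip.tip_of(n,c)[:4] if n not in("mirror","glass") or np.linalg.norm(w(c,d["xyz"])[:2]-[.463,-.023])<.1])
    cv2.imwrite(f"pics/{c}6.png",im)
mv([.4578,-.0258,.393],.523+np.pi/2)
s=cv2.imread("pics/scene6.png");t=cv2.imread("pics/top6.png")
cv2.imwrite("pics/c6.png",np.hstack([cv2.resize(s[120:300,200:340],(400,514)),cv2.resize(cv2.imread("pics/wrist6.png"),(400,300)).copy() if 0 else cv2.resize(t[90:270,180:320],(400,514))]))
```

```text
scene glass [(array([ 0.4629, -0.0295,  0.1251]), 0.96)]
scene mirror [(array([ 0.4574, -0.0318,  0.0672]), 0.64)]
scene dot [(array([0.6304, 0.0122, 0.1288]), 0.84)]
scene lens [(array([0.6945, 0.2253, 0.1346]), 0.97), (array([ 0.4613, -0.0298,  0.1256]), 0.57)]
scene cross [(array([ 0.4653, -0.0239, -0.003 ]), 0.66)]
scene glass [(array([ 0.4661, -0.0299,  0.1276]), 0.93)]
scene mirror [(array([ 0.4574, -0.0357,  0.0683]), 0.73)]
scene dot [(array([0.6318, 0.0125, 0.1253]), 0.63)]
scene lens [(array([0.6941, 0.229 , 0.1351]), 0.79)]
scene cross [(array([0.4138, 0.2753, 0.0718]), 0.4), (array([ 0.4658, -0.0257, -0.0037]), 0.39)]
top glass [(array([ 0.4693, -0.0257,  0.1225]), 0.37)]
top mirror [(array([ 0.4577, -0.0282,  0.0692]), 0.42)]
top dot [(array([0.6279, 0.0139, 0.1218]), 0.88)]
top lens [(array([0.6941, 0.2303, 0.1352]), 0.97), (array([ 0.4612, -0.0308,  0.0678]), 0.53), (array([ 0.4477, -0.3473, -0.0007]), 0.19)]
top cross [(array([ 0.4166, -0.3441,  0.0127]), 0.7), (array([ 0.4698, -0.028 ,  0.1234]), 0.24)]
top glass [(array([ 0.4719, -0.0255,  0.124 ]), 0.5), (array([ 0
[... 183 characters left out ...]
 0.8)]
top cross []
wrist glass []
wrist mirror [(array([ 0.4594, -0.032 ,  0.0729]), 0.78)]
wrist dot [(array([0.6333, 0.0119, 0.1263]), 0.71), (array([ 0.4633, -0.0241, -0.0027]), 0.4)]
wrist lens []
wrist cross [(array([ 0.4626, -0.0223, -0.0029]), 0.95)]
wrist glass [(array([ 0.4609, -0.0322,  0.0734]), 0.21)]
wrist mirror [(array([ 0.459 , -0.0356,  0.0725]), 0.56)]
wrist dot [(array([0.6336, 0.012 , 0.1228]), 0.63)]
wrist lens []
wrist cross [(array([ 4.621e-01, -2.250e-02,  4.000e-04]), 0.69)]
t 11.17 tcp [ 0.4587 -0.0277  0.3936] q [-0.      0.5028  0.8644 -0.    ] yaw 2.088 off [2.1 0.2 0.6] tw -0.0059833158767155226 F [ 0.1  0.5 -1.7] w 0.155 j [-0.22 -0.36  2.   -0.    1.5  -0.74]
```

View pics/c6.png

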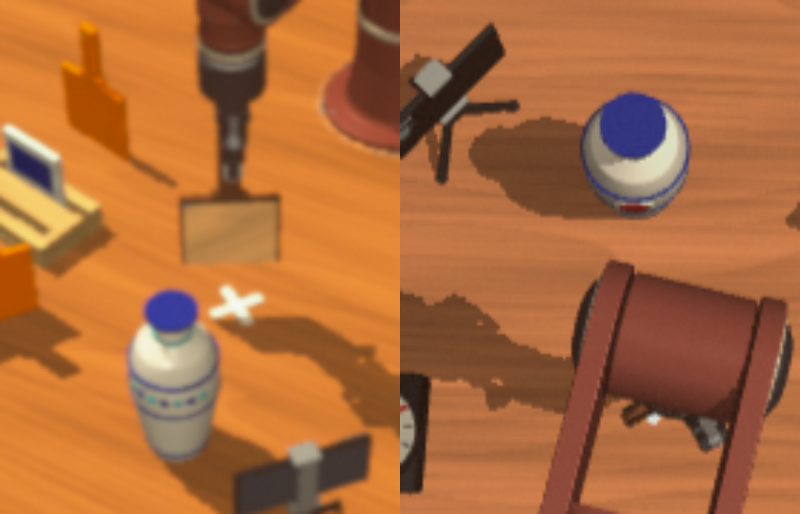

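View pics/wrist6.png

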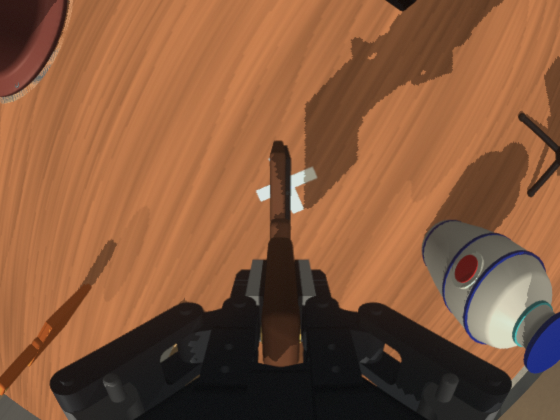

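The scene view shows the mirror held upright, glass towards the vase and phone. In the wrist view the head lies over the cross at about (283,190). I check tilt and lateral offset by projecting the mirror model into the scene image.

Run:
```python
from h import *
from scipy.optimize import least_squares
s=manip.state();r=rot(s["tool_rot"]);p=s["tool_pos"];M=r.as_matrix()
n=M[:,1]*np.sign(M[0,1]);print("n angle",np.arctan2(n[1],n[0]), "tilt",n[2], M[2,2])
k=manip.get_calibration("scene");T=np.array(k["T"])
im=cv2.imread("pics/scene6.png")
yv=np.cross([0,0,1],n)
def corners(q): # q=[dy,dz,roll]
    o=p-np.array([0,0,.155+.168])+q[0]*yv+[0,0,q[1]]   # origin guess (grasp at mirror z .168)
    g=p-np.array([0,0,.155]); out=[]
    for y,z in((-.06,.11),(.06,.11),(.06,0),(-.06,0)):
        v=np.array([y*np.cos(q[2])-z*np.sin(q[2]),z*np.cos(q[2])+y*np.sin(q[2])])
        P=o+.006*n+v[0]*yv+[0,0,v[1]]
        c=(P-T[:3,3])@T[:3,:3];out.append([k["cx"]+k["fx"]*c[0]/c[2],k["cy"]+k["fy"]*c[1]/c[2]])
    return np.array(out)
e=corners([0,0,0]);print(e.round(1).tolist())
meas=np.array([[181,198],[278,195],[279,262],[182,264]])/np.array([400/140,514/180])+[200,120]
print(meas.round(1).tolist())
f=least_squares(lambda q:(corners(q)-meas).ravel(),[0,0,0],x_scale=[.01,.01,.1]);print("fit dy,dz,roll",f.x.round(4),f.fun.round(1))
kw=manip.get_calibration("wrist");Tw=np.array(kw["T"])
for px in((281,142),(281,150)):
    a=np.array([px[0]-kw["cx"],px[1]-kw["cy"]]);th=np.hypot(*a)/kw["fx"];d=Tw[:3,:3]@np.r_[np.sin(th)*a/np.hypot(*a),np.cos(th)]
    for z in(.18,.07):
        P=Tw[:3,3]+d*(z-Tw[2,3])/d[2];print(px,z,(r.inv().apply(P-p)*1000).round(1))
h=cv2.resize(im[175:225,255:305],(600,600),interpolation=cv2.INTER_CUBIC)
for q in e: cv2.circle(h,tuple(int(v) for v in ((q-[255,175])*12+6)),5,(0,255,0),1)
cv2.imwrite("pics/c7.png",h)
```

```text
n angle 0.5170166844614887 tilt -2.149642051445299e-05 -0.999999999645188
[[263.8, 190.7], [299.4, 189.7], [298.8, 212.5], [264.7, 213.5]]
[[263.4, 189.3], [297.3, 188.3], [297.6, 211.8], [263.7, 212.5]]
fit dy,dz,roll [-0.004   0.0055  0.0008] [-0.8  0.2  1.   0.2  0.1 -0.3 -0.2 -0. ]
(281, 142) 0.18 [ 61.4   0.6 213.6]
(281, 142) 0.07 [ 54.3   0.7 323.6]
(281, 150) 0.18 [ 56.9   0.6 213.6]
(281, 150) 0.07 [ 47.1   0.8 323.6]
```

View pics/c7.png

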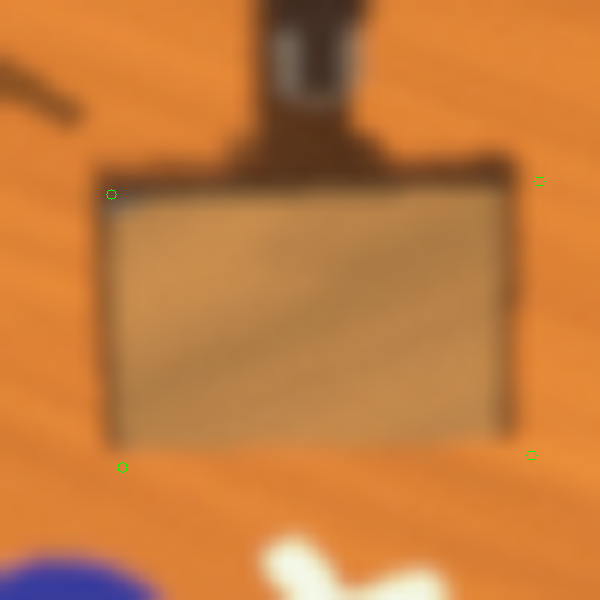

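The image shows the glass upright (roll about 0) but about 3–4 mm off along its width. I shift 5 mm along tool x.

Request:
play_rows(increments=[{"offset": [3,0,1],"twist": 0,"grip": 0},{"offset": [5,0,1],"twist": 0,"grip": 0},{"offset": [5,0,1],"twist": 0,"grip": 0},{"offset": [5,0,1],"twist": 0,"grip": 0},{"offset": [5,0,1],"twist": 0,"grip": 0}])

```text
time: 11.58
tool_pos: [0.4562, -0.0233, 0.3927]
tool_rot: [0.0, 0.503, 0.864, -0.0]
contact_force: [0.4, 0.9, -2.3]
gripper_width: 0.157
```

Run:
```python
from h import *
g=[]
for i in range(5):
    manip.grab_frame("scene"); g+=[w("scene",d["xyz"]) for d in manip.tip_of("glass","scene") if abs(w("scene",d["xyz"])[1]+.025)<.05]
print(np.mean(g,0).round(4),len(g))
manip.grab_frame("top")
for n in("vase","tile","rack","lens","jar_blue","dial_grip"): print(n,[(w("top",d["xyz"]).round(3),round(d["p"],2)) for d in manip.tip_of(n,"top")[:1]])
mv([.4578,-.0258,.393],.519+np.pi/2)
```

```text
[ 0.4611 -0.025   0.1254] 5
vase [(array([ 0.681,  0.015, -0.004]), 0.7)]
tile [(array([ 0.418, -0.346,  0.012]), 0.8)]
rack [(array([ 0.445, -0.344, -0.003]), 0.94)]
lens [(array([0.694, 0.23 , 0.134]), 0.92)]
jar_blue [(array([ 0.649, -0.417,  0.002]), 0.61)]
dial_grip [(array([0.419, 0.276, 0.073]), 0.57)]
t 12.43 tcp [ 0.4562 -0.0233  0.3927] q [ 0.      0.5029  0.8644 -0.    ] yaw 2.088 off [-2.9  0.2 -0.3] tw -0.002008636238164385 F [-0.3 -0.2 -2.3] w 0.155 j [-0.21 -0.36  2.   -0.    1.5  -0.73]
```

Glass at (0.461, -0.025, 0.125), within about 2–3 mm of the target, with yaw correct and the arm still. I'm handing in.

```bash
python3 -c "
from plant import manip
print(manip.job_done())"
```

```text
the job is handed in; nothing more can be done
None
```

The dimmer knob is set to the red mark, and the mirror is held still above the tape cross in the gripper alone. I handed the job in at about 12.4 s of the 48 s allowed; the hand-in reports no verdict.

- **Dial:** I gripped the knob's bar and turned it 1.08 rad clockwise. The close-up afterwards showed the pointer meeting the red mark, at 0.974 rad clockwise of the world x axis against a target of 0.98.
- **Mirror position:** The dark-backed mirror was taken from the rack by its handle. The network's mean of 5 looks from the scene camera put the glass centre at (0.461, -0.025, 0.125). The cross is at about (0.463, -0.023) and the dot is 0.125 high.
- **Mirror angle:** The glass normal is at about 0.517 rad, against 0.519 rad for the line midway between dot and lens. This comes from the tool's angle; I did not check the reflection from the lens itself. Roll fitted from the image before the final 5 mm shift was about 0.001 rad.
- **Other things:** The vase, phone lens, tile, rack and blue jar were found where they stood at the start. I did not re-check the amber jar, brush pot or bowl.
- **Disagreement in the checks:** The camera estimates of the glass differed from the arm's own position by about 3–5 mm across the mirror's width. I took this as the handle being gripped off centre and shifted 5 mm to correct it. A few millimetres of uncertainty in where the glass is remain.

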